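Move a row of sample bottles to the measuring rack in order

ROBOT

A 7-joint arm with a two-finger parallel gripper is mounted at the origin on the work surface. World frame = base frame: x ahead of the robot, y to its left, z up, the work surface at z = 0. Lengths are in m, angles in rad, forces in N, time in s.
With the tool pointing down it reaches from about 0.425 to 0.925 m from the base axis. Payload 6.8 kg.
Tool frame: the origin (TCP) lies at the very end of the fingers, on their centre line; the grasp point (between the pads) lies 19 mm behind it; z points along the fingers, y is the line along which they close (so a half turn about z gives the same grasp; the last joint's range is limited). The gripper opens to 85 mm and grips with 20 to 120 N. Pads are 22 mm wide; open, the fingers measure 114 mm over their backs; the gripper's body (76 mm by 85 mm) begins 54 mm behind the grasp point. The pads swing forward as they close: fully open they stand 13 mm farther back than shut.
Start: joints at [1.157, 0.477, 0.022, 1.555, -0.011, 1.109, -0.083], TCP at [0.203, -0.644, 0.197] pointing down, gripper open.
Joint ranges: [-2.96, 2.96], [-0.34, 2.1], [-1.41, 1.46], [0.24, 2.44], [-1.37, 4.51], [0.17, 1.92], [-2.96, 2.96]. Speed limits (rad/s): [2.39, 2.39, 3.14, 3.14, 3.14, 3.14, 3.14].

INTERFACE

Orientations are given as a unit quaternion [w, x, y, z].
In Python, from station import bot gives the robot as it stands. The module is installed in compiled form; this text tells all that it offers.
- The arm moves only by the shell command python3 -m jog 'ROWS' [OPENING] [FORCE]. ROWS is JSON, a list of rows, each a list of 4 numbers: the shift along the tool's x, y, z in cm, then the turn about the tool's z in rad. In form: [[x, y, z, spin], ...]. A call has 1 to 20 rows; each row is the pose to reach, as a shift and turn from the pose commanded when the call began, along the tool's axes at that moment; what a row does not reach only later rows make up. A row lasts 1/12 s, in which the tool goes at most 41.7 mm and 7.16 degrees, less where a joint would pass 70% of its speed; a pose out of reach is approached as far as the arm can. A call with a gripper value outside its range is refused whole. OPENING is the closure, from -1 (fully open) to 1 (shut), set as the call begins (- or left out, the last holds). The fingers move at their own pace and stop on an object; FORCE is the grip in N (left out, the last holds). Time passes only in rows, so rows that repeat a pose let the fingers close. It gives the time, the measured TCP pose, the force, the opening and the grip force at its end, in the units of the state.
- bot.get_obs(): the state, without advancing time (a new reading comes with each control period).
- bot.read_camera(name): name is "scene" or "top" or "wrist"; returns a dict with "pixels" (400x640x3 uint8, red, green, blue), "depth" (400x640 float32, m along the optical axis (not along the pixel's ray), 0 where there is no reading), "fovy" (degrees; the focal length in pixels is half the picture's height over the tangent of half this angle, whatever the lens; pixels are square), "cx", "cy" (the principal point, pixels), "pose" (4x4, takes a point from camera to world coordinates). Camera axes: x right, y down, z forward; pixel columns grow to the right and rows downward; lengths in m; the calibration is good to about 2 mm. The wrist camera is an equidistant fisheye: a pixel r from the principal point sees the ray r / f radians off the axis. A picture is of the moment at which its call begins.
- bot.hand_in(): hands the job in; it is judged then, once.
The state is a dict: "t": time; "q": joint angles; "joint_vel": joint speeds; "joint_torque": joint torques, N m; "eef_pos": TCP position; "tool_rot": TCP orientation; "contact_force": force on the tool from outside, world axes, zero at the start; "torque": the same for the moment, N m; "gripper_width": opening from 0.0 (shut) to 1.0 (fully open); "grasp_force": force on a finger pad.
Only numpy, scipy, OpenCV 4.12 (cv2) and the standard library are available. Lean on these libraries where they do the work, as an engineer would, in place of code of your own. Each camera call takes 0.05 s, during which the arm holds its last target. There are 200 camera calls.

TASK

Four different sample bottles stand in a row on the grey carrier tray with white seats, in measuring order, the first one next to the tray's brass ball-topped post. Move them all into the blue rack so that they stand in the same order counted from that rack's own ball-topped post (which may be at either end): the first in the well next to the post, and so on, one bottle to a well, upright on the well's floor and let go. Do not tip any bottle over.

Things in the scene. Friction and masses are not known exactly. Their poses are not given: they have to be found in the camera images.
- jar: White plastic wide jar, the shortest and widest: 50 mm diameter up to 52 mm height, above it a 47 mm lid up to 70 mm; about 0.14 kg. Standing, loose; origin at the centre of its underside, z up its axis. It is round, so its yaw does not matter.
- narrow_neck: Brown glass bottle with black cap: straight body 46 mm diameter up to 66 mm height, sloping shoulder, black 28 mm cap from 80 to 95 mm; about 0.18 kg. Standing, loose; origin at the centre of its underside, z up its axis. It is round, so its yaw does not matter.
- can: Bare aluminium can: 44 mm diameter, 80 mm high, with a 41 mm flat lid to 84 mm; about 0.16 kg. Standing, loose; origin at the centre of its underside, z up its axis. It is round, so its yaw does not matter.
- dropper: White plastic dropper bottle: straight body 40 mm diameter up to 68 mm height, then a slope to a thin pointed nozzle, tip at 95 mm; about 0.12 kg. Standing, loose; origin at the centre of its underside, z up its axis. It is round, so its yaw does not matter.
- seat_jar: Seat under the jar at the start: fixed white square tray, 73 mm wide (66 inside). Origin: centre of its underside, 4 mm above the bench; its floor 4 mm, rim 14 mm above the origin. Four alike seats, shuffled, form a row at 75 mm pitch on the grey carrier (90 x 390 mm). +y points along the row to the carrier's brass post, 62.5 mm beyond the first seat: farthest along +y = first.
- seat_narrow_neck: Seat under the narrow-neck at the start: fixed white square tray, 73 mm wide (66 inside). Origin: centre of its underside, 4 mm above the bench; its floor 4 mm, rim 14 mm above the origin. Four alike seats, shuffled, form a row at 75 mm pitch on the grey carrier (90 x 390 mm). +y points along the row to the carrier's brass post, 62.5 mm beyond the first seat: farthest along +y = first.
- seat_can: Seat under the can at the start: fixed white square tray, 73 mm wide (66 inside). Origin: centre of its underside, 4 mm above the bench; its floor 4 mm, rim 14 mm above the origin. Four alike seats, shuffled, form a row at 75 mm pitch on the grey carrier (90 x 390 mm). +y points along the row to the carrier's brass post, 62.5 mm beyond the first seat: farthest along +y = first.
- seat_dropper: Seat under the dropper at the start: fixed white square tray, 73 mm wide (66 inside). Origin: centre of its underside, 4 mm above the bench; its floor 4 mm, rim 14 mm above the origin. Four alike seats, shuffled, form a row at 75 mm pitch on the grey carrier (90 x 390 mm). +y points along the row to the carrier's brass post, 62.5 mm beyond the first seat: farthest along +y = first.
- rack: Target: fixed blue rack, 78 (x) by 396 mm (y). Four open wells in a row at y = -112.5, -37.5, 37.5, 112.5 mm, x = 0, each 66 (x) by 69 mm (y) inside; floor 6 mm above the origin, 6 mm thick walls up to 20 mm above it. A flat pad at each end. Origin: centre of the underside, on the bench.
- index_post: Fixed brass post on one end pad of the blue rack, 12 mm thick with a 24 mm ball, its top 52 mm above its foot. Origin: centre of its foot, 4 mm above the bench. It stands at y = +175 or -175 mm in the rack's frame; the first well is the one next to it (centre 62.5 mm away). At the other end is only a flat blue disc.
Mind the look-alikes: they are no part of the job. What is shaped like the can but green or red is not meant. Several things look just like the index_post: the one meant starts farthest to the robot's left.

How it is judged:
At the end, for the whole second after the job is handed in: Every bottle at rest, upright within 0.1 rad, on a well floor of the rack (height within 4 mm, 17 mm off the row line at most); the bottle whose seat was first, second, third, fourth from the carrier's post is 62.5, 137.5, 212.5, 287.5 mm from the rack's post (within 17 mm) (x of jar in the frame of rack between -0.017 and 0.017 m and z of jar in the frame of rack between 0.002 and 0.01 m and angle between each of jar, narrow_neck, can, dropper's own z axis and vertical below 0.1 rad and linear speed of each of jar, narrow_neck, can, dropper below 0.02 m/s and x of narrow_neck in the frame of rack between -0.017 and 0.017 m and z of narrow_neck in the frame of rack between 0.002 and 0.01 m and x of can in the frame of rack between -0.017 and 0.017 m and z of can in the frame of rack between 0.002 and 0.01 m and x of dropper in the frame of rack between -0.017 and 0.017 m and z of dropper in the frame of rack between 0.002 and 0.01 m and ((y of seat_jar in the frame of seat_narrow_neck above 0 m and y of seat_narrow_neck in the frame of seat_can above 0 m and y of seat_can in the frame of seat_dropper above 0 m and horizontal distance between jar and index_post between 0.0455 and 0.0795 m and horizontal distance between narrow_neck and index_post between 0.1205 and 0.1545 m and horizontal distance between can and index_post between 0.1955 and 0.2295 m and horizontal distance between dropper and index_post between 0.2705 and 0.3045 m) or (y of seat_jar in the frame of seat_narrow_neck above 0 m and y of seat_narrow_neck in the frame of seat_dropper above 0 m and y of seat_dropper in the frame of seat_can above 0 m and horizontal distance between jar and index_post between 0.0455 and 0.0795 m and horizontal distance between narrow_neck and index_post between 0.1205 and 0.1545 m and horizontal distance between dropper and index_post between 0.1955 and 0.2295 m and horizontal distance between can and index_post between 0.2705 and 0.3045 m) or (y of seat_jar in the frame of seat_can above 0 m and y of seat_can in the frame of seat_narrow_neck above 0 m and y of seat_narrow_neck in the frame of seat_dropper above 0 m and horizontal distance between jar and index_post between 0.0455 and 0.0795 m and horizontal distance between can and index_post between 0.1205 and 0.1545 m and horizontal distance between narrow_neck and index_post between 0.1955 and 0.2295 m and horizontal distance between dropper and index_post between 0.2705 and 0.3045 m) or (y of seat_jar in the frame of seat_can above 0 m and y of seat_can in the frame of seat_dropper above 0 m and y of seat_dropper in the frame of seat_narrow_neck above 0 m and horizontal distance between jar and index_post between 0.0455 and 0.0795 m and horizontal distance between can and index_post between 0.1205 and 0.1545 m and horizontal distance between dropper and index_post between 0.1955 and 0.2295 m and horizontal distance between narrow_neck and index_post between 0.2705 and 0.3045 m) or (y of seat_jar in the frame of seat_dropper above 0 m and y of seat_dropper in the frame of seat_narrow_neck above 0 m and y of seat_narrow_neck in the frame of seat_can above 0 m and horizontal distance between jar and index_post between 0.0455 and 0.0795 m and horizontal distance between dropper and index_post between 0.1205 and 0.1545 m and horizontal distance between narrow_neck and index_post between 0.1955 and 0.2295 m and horizontal distance between can and index_post between 0.2705 and 0.3045 m) or (y of seat_jar in the frame of seat_dropper above 0 m and y of seat_dropper in the frame of seat_can above 0 m and y of seat_can in the frame of seat_narrow_neck above 0 m and horizontal distance between jar and index_post between 0.0455 and 0.0795 m and horizontal distance between dropper and index_post between 0.1205 and 0.1545 m and horizontal distance between can and index_post between 0.1955 and 0.2295 m and horizontal distance between narrow_neck and index_post between 0.2705 and 0.3045 m) or (y of seat_narrow_neck in the frame of seat_jar above 0 m and y of seat_jar in the frame of seat_can above 0 m and y of seat_can in the frame of seat_dropper above 0 m and horizontal distance between narrow_neck and index_post between 0.0455 and 0.0795 m and horizontal distance between jar and index_post between 0.1205 and 0.1545 m and horizontal distance between can and index_post between 0.1955 and 0.2295 m and horizontal distance between dropper and index_post between 0.2705 and 0.3045 m) or (y of seat_narrow_neck in the frame of seat_jar above 0 m and y of seat_jar in the frame of seat_dropper above 0 m and y of seat_dropper in the frame of seat_can above 0 m and horizontal distance between narrow_neck and index_post between 0.0455 and 0.0795 m and horizontal distance between jar and index_post between 0.1205 and 0.1545 m and horizontal distance between dropper and index_post between 0.1955 and 0.2295 m and horizontal distance between can and index_post between 0.2705 and 0.3045 m) or (y of seat_narrow_neck in the frame of seat_can above 0 m and y of seat_can in the frame of seat_jar above 0 m and y of seat_jar in the frame of seat_dropper above 0 m and horizontal distance between narrow_neck and index_post between 0.0455 and 0.0795 m and horizontal distance between can and index_post between 0.1205 and 0.1545 m and horizontal distance between jar and index_post between 0.1955 and 0.2295 m and horizontal distance between dropper and index_post between 0.2705 and 0.3045 m) or (y of seat_narrow_neck in the frame of seat_can above 0 m and y of seat_can in the frame of seat_dropper above 0 m and y of seat_dropper in the frame of seat_jar above 0 m and horizontal distance between narrow_neck and index_post between 0.0455 and 0.0795 m and horizontal distance between can and index_post between 0.1205 and 0.1545 m and horizontal distance between dropper and index_post between 0.1955 and 0.2295 m and horizontal distance between jar and index_post between 0.2705 and 0.3045 m) or (y of seat_narrow_neck in the frame of seat_dropper above 0 m and y of seat_dropper in the frame of seat_jar above 0 m and y of seat_jar in the frame of seat_can above 0 m and horizontal distance between narrow_neck and index_post between 0.0455 and 0.0795 m and horizontal distance between dropper and index_post between 0.1205 and 0.1545 m and horizontal distance between jar and index_post between 0.1955 and 0.2295 m and horizontal distance between can and index_post between 0.2705 and 0.3045 m) or (y of seat_narrow_neck in the frame of seat_dropper above 0 m and y of seat_dropper in the frame of seat_can above 0 m and y of seat_can in the frame of seat_jar above 0 m and horizontal distance between narrow_neck and index_post between 0.0455 and 0.0795 m and horizontal distance between dropper and index_post between 0.1205 and 0.1545 m and horizontal distance between can and index_post between 0.1955 and 0.2295 m and horizontal distance between jar and index_post between 0.2705 and 0.3045 m) or (y of seat_can in the frame of seat_jar above 0 m and y of seat_jar in the frame of seat_narrow_neck above 0 m and y of seat_narrow_neck in the frame of seat_dropper above 0 m and horizontal distance between can and index_post between 0.0455 and 0.0795 m and horizontal distance between jar and index_post between 0.1205 and 0.1545 m and horizontal distance between narrow_neck and index_post between 0.1955 and 0.2295 m and horizontal distance between dropper and index_post between 0.2705 and 0.3045 m) or (y of seat_can in the frame of seat_jar above 0 m and y of seat_jar in the frame of seat_dropper above 0 m and y of seat_dropper in the frame of seat_narrow_neck above 0 m and horizontal distance between can and index_post between 0.0455 and 0.0795 m and horizontal distance between jar and index_post between 0.1205 and 0.1545 m and horizontal distance between dropper and index_post between 0.1955 and 0.2295 m and horizontal distance between narrow_neck and index_post between 0.2705 and 0.3045 m) or (y of seat_can in the frame of seat_narrow_neck above 0 m and y of seat_narrow_neck in the frame of seat_jar above 0 m and y of seat_jar in the frame of seat_dropper above 0 m and horizontal distance between can and index_post between 0.0455 and 0.0795 m and horizontal distance between narrow_neck and index_post between 0.1205 and 0.1545 m and horizontal distance between jar and index_post between 0.1955 and 0.2295 m and horizontal distance between dropper and index_post between 0.2705 and 0.3045 m) or (y of seat_can in the frame of seat_narrow_neck above 0 m and y of seat_narrow_neck in the frame of seat_dropper above 0 m and y of seat_dropper in the frame of seat_jar above 0 m and horizontal distance between can and index_post between 0.0455 and 0.0795 m and horizontal distance between narrow_neck and index_post between 0.1205 and 0.1545 m and horizontal distance between dropper and index_post between 0.1955 and 0.2295 m and horizontal distance between jar and index_post between 0.2705 and 0.3045 m) or (y of seat_can in the frame of seat_dropper above 0 m and y of seat_dropper in the frame of seat_jar above 0 m and y of seat_jar in the frame of seat_narrow_neck above 0 m and horizontal distance between can and index_post between 0.0455 and 0.0795 m and horizontal distance between dropper and index_post between 0.1205 and 0.1545 m and horizontal distance between jar and index_post between 0.1955 and 0.2295 m and horizontal distance between narrow_neck and index_post between 0.2705 and 0.3045 m) or (y of seat_can in the frame of seat_dropper above 0 m and y of seat_dropper in the frame of seat_narrow_neck above 0 m and y of seat_narrow_neck in the frame of seat_jar above 0 m and horizontal distance between can and index_post between 0.0455 and 0.0795 m and horizontal distance between dropper and index_post between 0.1205 and 0.1545 m and horizontal distance between narrow_neck and index_post between 0.1955 and 0.2295 m and horizontal distance between jar and index_post between 0.2705 and 0.3045 m) or (y of seat_dropper in the frame of seat_jar above 0 m and y of seat_jar in the frame of seat_narrow_neck above 0 m and y of seat_narrow_neck in the frame of seat_can above 0 m and horizontal distance between dropper and index_post between 0.0455 and 0.0795 m and horizontal distance between jar and index_post between 0.1205 and 0.1545 m and horizontal distance between narrow_neck and index_post between 0.1955 and 0.2295 m and horizontal distance between can and index_post between 0.2705 and 0.3045 m) or (y of seat_dropper in the frame of seat_jar above 0 m and y of seat_jar in the frame of seat_can above 0 m and y of seat_can in the frame of seat_narrow_neck above 0 m and horizontal distance between dropper and index_post between 0.0455 and 0.0795 m and horizontal distance between jar and index_post between 0.1205 and 0.1545 m and horizontal distance between can and index_post between 0.1955 and 0.2295 m and horizontal distance between narrow_neck and index_post between 0.2705 and 0.3045 m) or (y of seat_dropper in the frame of seat_narrow_neck above 0 m and y of seat_narrow_neck in the frame of seat_jar above 0 m and y of seat_jar in the frame of seat_can above 0 m and horizontal distance between dropper and index_post between 0.0455 and 0.0795 m and horizontal distance between narrow_neck and index_post between 0.1205 and 0.1545 m and horizontal distance between jar and index_post between 0.1955 and 0.2295 m and horizontal distance between can and index_post between 0.2705 and 0.3045 m) or (y of seat_dropper in the frame of seat_narrow_neck above 0 m and y of seat_narrow_neck in the frame of seat_can above 0 m and y of seat_can in the frame of seat_jar above 0 m and horizontal distance between dropper and index_post between 0.0455 and 0.0795 m and horizontal distance between narrow_neck and index_post between 0.1205 and 0.1545 m and horizontal distance between can and index_post between 0.1955 and 0.2295 m and horizontal distance between jar and index_post between 0.2705 and 0.3045 m) or (y of seat_dropper in the frame of seat_can above 0 m and y of seat_can in the frame of seat_jar above 0 m and y of seat_jar in the frame of seat_narrow_neck above 0 m and horizontal distance between dropper and index_post between 0.0455 and 0.0795 m and horizontal distance between can and index_post between 0.1205 and 0.1545 m and horizontal distance between jar and index_post between 0.1955 and 0.2295 m and horizontal distance between narrow_neck and index_post between 0.2705 and 0.3045 m) or (y of seat_dropper in the frame of seat_can above 0 m and y of seat_can in the frame of seat_narrow_neck above 0 m and y of seat_narrow_neck in the frame of seat_jar above 0 m and horizontal distance between dropper and index_post between 0.0455 and 0.0795 m and horizontal distance between can and index_post between 0.1205 and 0.1545 m and horizontal distance between narrow_neck and index_post between 0.1955 and 0.2295 m and horizontal distance between jar and index_post between 0.2705 and 0.3045 m))); the robot touches nothing.
It fails at once if a bottle is tipped over (angle between any of jar, narrow_neck, can, dropper's own z axis and vertical above 0.7 rad).
It also fails if it takes over 99 s, if anything falls off the work surface, if the arm or the gripper's body presses on something with over 40 N, if the wrist force passes 120 N, or if a joint passes its speed limit or range.

## Working session

There is one attempt and no reset: what is moved stays moved. The work goes in short steps, Python scripts to look and compute and a shell command to move; the robot and the scene stay as the last step left them, time stands still between calls to the robot, and variables do not carry over. Pictures are saved under pics/ and viewed, at most 14 in all, crops included, and the job is handed in when it is done.

```bash
mkdir -p pics; cat > h.py <<'E'
import numpy as np, cv2, pickle
from station import bot
def snap(name,fn):
    c=bot.read_camera(name); pickle.dump(c,open(f'pics/{fn}.pkl','wb'))
    cv2.imwrite(f'pics/{fn}.png',c['pixels'][:,:,::-1]); return c
def load(fn): return pickle.load(open(f'pics/{fn}.pkl','rb'))
def ray(c,u,v,fish=False):
    f=200/np.tan(np.radians(c['fovy'])/2); x=(u-c['cx'])/f;y=(v-c['cy'])/f
    if fish:
        r=np.hypot(x,y); s=np.sin(r)/max(r,1e-9); d=np.array([x*s,y*s,np.cos(r)])
    else: d=np.array([x,y,1.])
    return c['pose'][:3,3], c['pose'][:3,:3]@d
def atz(c,u,v,z,fish=False):
    o,d=ray(c,u,v,fish); return o+d*(z-o[2])/d[2]
def dep(c,u,v):
    o,d=ray(c,u,v); return o+d*c['depth'][int(v),int(u)]
E
python3 - <<'E'
from h import *
for n in('scene','top'):
    c=snap(n,n+'0'); print(n,c['fovy'],c['cx'],c['cy'],c['pose'].round(3).tolist())
s=bot.get_obs(); print(s['t'],s['eef_pos'],s['tool_rot'])
E
```

```text
scene 50.38029259647109 313.33777957656486 205.18582000348502 [[-0.714, 0.525, -0.462, 0.891], [0.7, 0.521, -0.489, 0.359], [-0.016, -0.673, -0.74, 0.604], [0.0, 0.0, 0.0, 1.0]]
top 43.97647868206509 318.75676535055084 199.6300228862389 [[-0.015, -0.995, 0.094, 0.441], [-1.0, 0.016, 0.008, -0.008], [-0.01, -0.094, -0.996, 0.908], [0.0, 0.0, 0.0, 1.0]]
0.1 [ 0.20302485 -0.64310892  0.19581085] [-8.22108201e-04  9.88330068e-01  1.52325198e-01 -1.85424961e-04]
```

View pics/scene0.png

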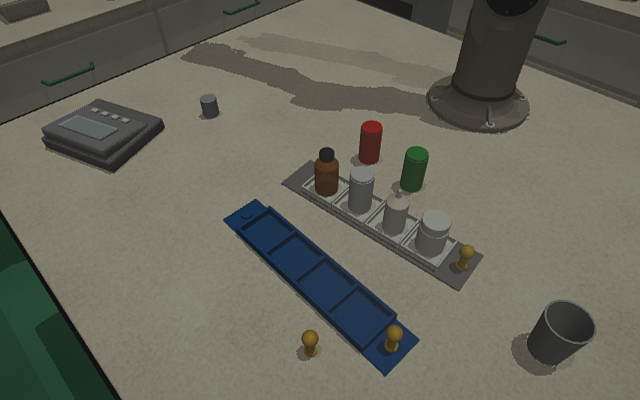

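View pics/top0.png

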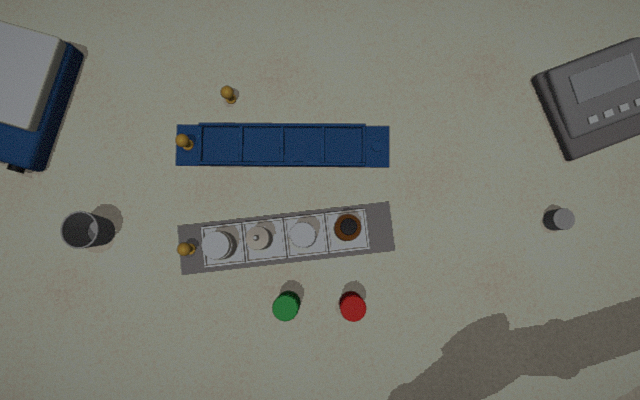

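Top view: x is up and y is to the left. Carrier post is at (184,248), followed by the jar (217,243), dropper (258,237), can (302,234) and narrow-neck (347,227). The rack post is at (184,142), on the left pad. A loose look-alike post stands at (228,95), and there are green and red decoy cans at (286,305) and (352,305). I'll take enlarged crops for exact pixel positions.

```bash
python3 - <<'E'
from h import *
t=cv2.imread('pics/top0.png')[110:290,165:405]; cv2.imwrite('pics/topc.png',cv2.resize(t,None,fx=3.3,fy=3.3,interpolation=cv2.INTER_CUBIC))
t=cv2.imread('pics/scene0.png')[140:380,215:490]; cv2.imwrite('pics/scc.png',cv2.resize(t,None,fx=2.5,fy=2.5,interpolation=cv2.INTER_CUBIC))
E
```

```text
(no output)
```

View pics/topc.png

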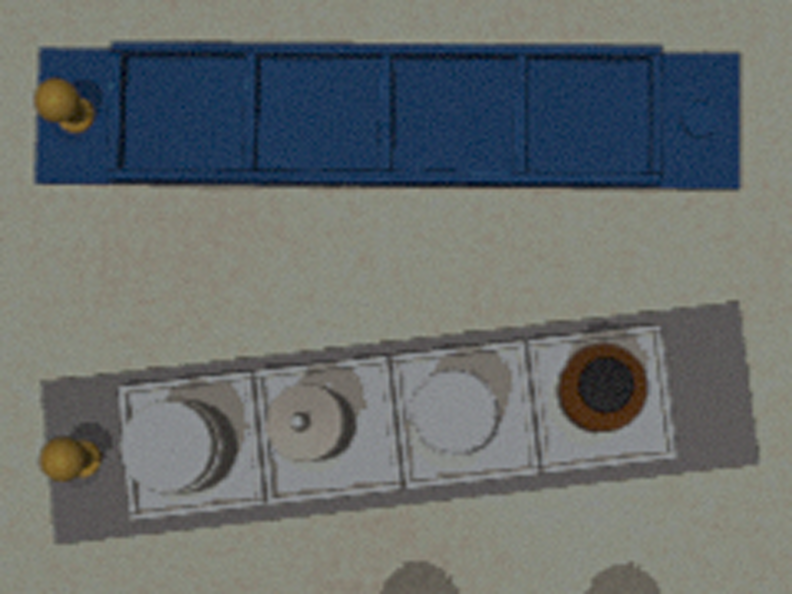

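View pics/scc.png

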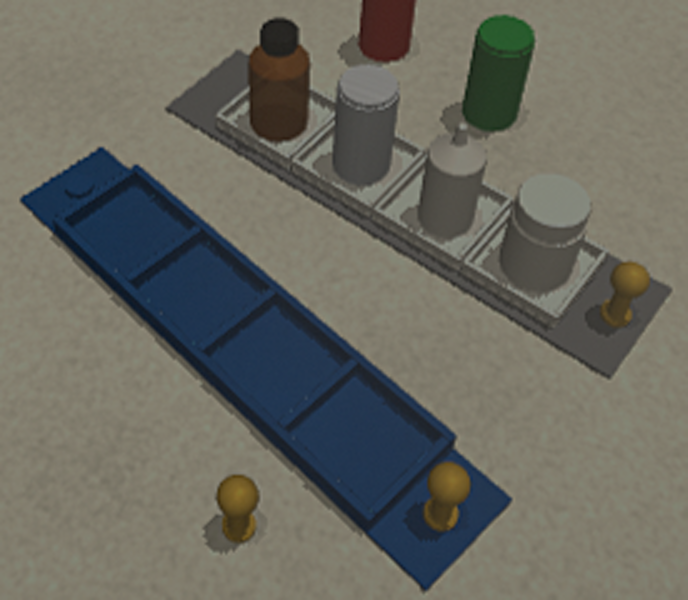

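```bash
cat > m.py <<'E'
from h import *
T,S=load('top0'),load('scene0')
def tri(a,b):
    o1,d1=ray(T,a[0]/3.3+164.65,a[1]/3.3+109.65); o2,d2=ray(S,b[0]/2.5+214.7,b[1]/2.5+139.7)
    d1/=np.linalg.norm(d1);d2/=np.linalg.norm(d2)
    k=np.linalg.lstsq(np.c_[d1,-d2],o2-o1,rcond=None)[0]; p=o1+k[0]*d1;q=o2+k[1]*d2
    return (p+q)/2,np.linalg.norm(p-q)
for n,a,b in [('jar',(167,446),(553,202)),('drop',(300,421),(460,128)),('can',(454,411),(368,85)),('neck',(606,384),(279,33)),
 ('rkball',(57,101),(449,484)),('cball',(63,458),(630,280)),('loose',((228-164.65)*3.3,(93-109.65)*3.3),(238,496)),
 ('rk FL',(39,47),(426,590)),('rk FR',(740,52),(22,200)),('rk NR',(740,189),(102,148)),('rk NL',(36,184),(511,498)),
 ('cr FL',(42,380),(611,377)),('cr NR',(758,462),(238,50)),('cr NL',(55,543),(670,291)),('cr FR',(738,301),(166,110))]:
    p,e=tri(a,b); d=dep(T,a[0]/3.3+164.65,a[1]/3.3+109.65) if n!='loose' else 0
    print(n,(p*1000).round(1),round(e*1000,1),'depth',np.round(d*1000,1) if n!='loose' else '')
E
python3 m.py
```

```text
jar [445.7 173.8  76.4] 1.6 depth [446.1 172.8  78. ]
drop [456.7 102.8 101.6] 1.8 depth [457.2 101.9 102.6]
can [460.6  27.2  92.6] 1.9 depth [461.2  26.5  92.3]
neck [472.4 -48.1 101.7] 2.2 depth [473.  -48.9 103.7]
rkball [631.5 240.6  45.7] 1.7 depth [630.2 237.7  53.3]
cball [440.4 235.5  46.1] 2.1 depth [440.9 232.6  52.8]
loose [717.6 160.4  39.1] 2.6 depth 
rk FL [671.4 262.4   6.2] 1.5 depth [672.9 263.    2.1]
rk FR [ 660.5 -131.4    4.9] 4.5 depth [ 6.633e+02 -1.336e+02  6.000e-01]
rk NR [ 583.8 -130.1    3.9] 2.2 depth [ 584.3 -130.7    5.8]
rk NL [593.6 263.4   5.2] 1.3 depth [594.3 263.5   2.7]
cr FL [483.3 259.2   6.3] 3.1 depth [4.843e+02 2.596e+02 3.000e-01]
cr NR [ 432.1 -135.3    5.7] 2.5 depth [ 432.9 -136.6    3. ]
cr NL [394.3 250.9   3.4] 0.8 depth [394.5 250.5   3.5]
cr FR [ 520.9 -127.     3.2] 3.0 depth [ 5.222e+02 -1.286e+02 -4.000e-01]
```

Triangulated heights agree with the given ones: jar 76/78, dropper 102/103, can 93/92 and neck 102/103 mm. The rack corners give about 78 x 394 mm, and the ball lies where the +y post should be. Next I'll swing the arm round.

```bash
cat > go.py <<'E'
# usage: go.py x y z(mm)  -> shift in tool axes (cm) and spin to align tool y with rack x
import sys
from h import *
from scipy.spatial.transform import Rotation as R
s=bot.get_obs(); w,x,y,z=s['tool_rot']; M=R.from_quat([x,y,z,w]).as_matrix()
p=np.array(s['eef_pos'])*1000; yaw=np.arctan2(M[1,1],M[0,1]); spin=-((-0.026-yaw+np.pi)%(2*np.pi)-np.pi)
print('t',round(s['t'],2),'at',p.round(1),'tilt',np.degrees(np.arccos(-M[2,2])).round(2),'spin',round(spin,3),'F',np.round(s['contact_force'],1))
for a in sys.argv[1:]:
    t=np.array(eval(a),float); print(a,(M.T@(t-p)/10).round(2))
E
D='[43.6,-32.8,0,-0.75]'; python3 -m jog '[[43.6,-32.8,0,-0.75],[43.6,-32.8,0,-0.75],[43.6,-32.8,0,-0.75],[43.6,-32.8,0,-0.75],[43.6,-32.8,0,-0.75],[43.6,-32.8,0,-0.75],[43.6,-32.8,0,-0.75],[43.6,-32.8,0,-0.75],[43.6,-32.8,0,-0.75],[43.6,-32.8,0,-0.75],[43.6,-32.8,0,-0.75],[43.6,-32.8,0,-0.75],[43.6,-32.8,0,-0.75],[43.6,-32.8,0,-0.75],[43.6,-32.8,0,-0.75],[43.6,-32.8,0,-0.75],[43.6,-32.8,0,-0.75],[43.6,-32.8,0,-0.75]]' -1 40
python3 go.py [472.5,-48.5,170] [446,173.5,170]
```

```text
t: 1.6
eef_pos: [0.5191, -0.2017, 0.1965]
tool_rot: [0.0, 0.865, 0.502, -0.001]
contact_force: [-0.4, 0.5, 0.9]
gripper_width: 1.004
grasp_force: 0.0
t 1.6 at [ 519.1 -201.7  196.5] tilt 0.06 spin -0.492 F [-0.4  0.5  0.9]
[472.5,-48.5,170] [ 11.   -11.63   2.64]
[446,173.5,170] [ 28.98 -24.93   2.63]
```

```bash
python3 -m jog '[[11,-11.6,2.6,-0.49],[11,-11.6,2.6,-0.49],[11,-11.6,2.6,-0.49],[11,-11.6,2.6,-0.49],[11,-11.6,2.6,-0.49],[11,-11.6,2.6,-0.49],[11,-11.6,2.6,-0.49],[11,-11.6,2.6,-0.49]]'
python3 go.py [472.5,-48.5,37]
python3 - <<'E'
from h import *
snap('wrist','w1')
E
```

```text
t: 2.27
eef_pos: [0.4739, -0.049, 0.1709]
tool_rot: [0.0, 0.717, 0.697, -0.0]
contact_force: [0.9, 0.5, 0.1]
gripper_width: 0.995
grasp_force: 0.0
t 2.27 at [473.9 -49.  170.9] tilt 0.05 spin -0.003 F [0.9 0.5 0.1]
[472.5,-48.5,37] [ 0.05 -0.15 13.39]
```

View pics/w1.png

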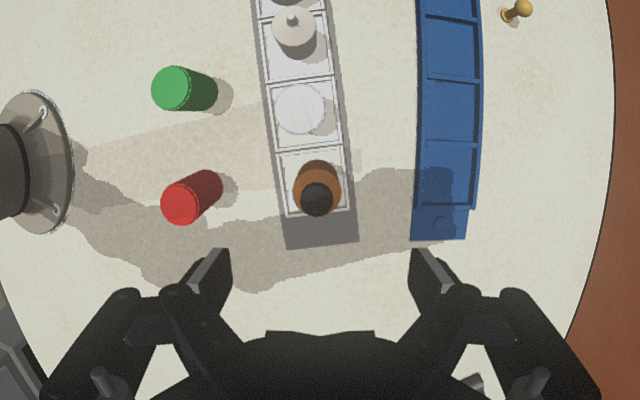

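The wrist view shows the brown bottle's cap at (316,198), midway between the finger tips at (222,255) and (420,255). The red can at (182,203) is clear of the left finger. I'll descend and grip.

```bash
python3 - <<'E'
from h import *
c=load('w1')
for u,v,z in((316,199,.103),(298,108,.092),(291,18,.103)): print((atz(c,u,v,z,True)*1000).round(1))
E
python3 -m jog '[[0,-0.1,4,0],[0,-0.1,7,0],[0,-0.1,10,0],[0,-0.1,12,0],[0,-0.1,13.4,0],[0,-0.1,13.4,0],[0,-0.1,13.4,0]]'
python3 go.py [472.5,-48.5,37]
```

```text
[471. -48. 103.]
[458.6  26.6  92. ]
[455.9 100.9 103. ]
t: 2.9
eef_pos: [0.4723, -0.0476, 0.0363]
tool_rot: [-0.001, 0.717, 0.698, -0.001]
contact_force: [-0.0, 0.1, 0.4]
gripper_width: 0.997
grasp_force: 0.0
t 2.9 at [472.3 -47.6  36.3] tilt 0.09 spin -0.001 F [-0.   0.1  0.4]
[472.5,-48.5,37] [-0.09  0.02 -0.07]
```

```bash
python3 -m jog '[[0,0,0,0],[0,0,0,0],[0,0,0,0],[0,0,0,0],[0,0,0,0],[0,0,0,0],[0,0,0,0],[0,0,0,0],[0,0,-1,0],[0,0,-3,0],[0,0,-5,0],[0,0,-6,0],[0,0,-6,0]]' 1 40
python3 go.py [624,-46.5,96] [624,-46.5,35]
```

```text
t: 3.98
eef_pos: [0.4744, -0.0469, 0.0992]
tool_rot: [0.002, 0.716, 0.698, 0.002]
contact_force: [0.4, -0.3, -2.8]
gripper_width: 0.473
grasp_force: 38.0
t 3.98 at [474.4 -46.9  99.2] tilt 0.29 spin 0.001 F [ 0.4 -0.3 -2.8]
[624,-46.5,96] [ 0.42 14.95  0.39]
[624,-46.5,35] [ 0.42 14.92  6.49]
```

```bash
python3 -m jog '[[0.1,3,0.4,0],[0.2,6,0.4,0],[0.3,9,0.4,0],[0.4,12,0.4,0],[0.4,14,0.4,0],[0.4,14.9,0.4,0],[0.4,14.9,0.4,0],[0.4,14.9,0.4,0]]'
python3 go.py [624,-46.5,35]
python3 - <<'E'
from h import *
snap('scene','s1'); t=cv2.imread('pics/s1.png')[100:340,180:480]; cv2.imwrite('pics/s1c.png',cv2.resize(t,None,fx=2.5,fy=2.5))
E
```

```text
t: 4.65
eef_pos: [0.6201, -0.0464, 0.0915]
tool_rot: [-0.001, 0.716, 0.698, -0.001]
contact_force: [-1.3, 0.1, -2.9]
gripper_width: 0.469
grasp_force: 38.1
t 4.65 at [620.1 -46.4  91.5] tilt 0.14 spin 0.001 F [-1.3  0.1 -2.9]
[624,-46.5,35] [0.   0.4  5.65]
```

View pics/s1c.png

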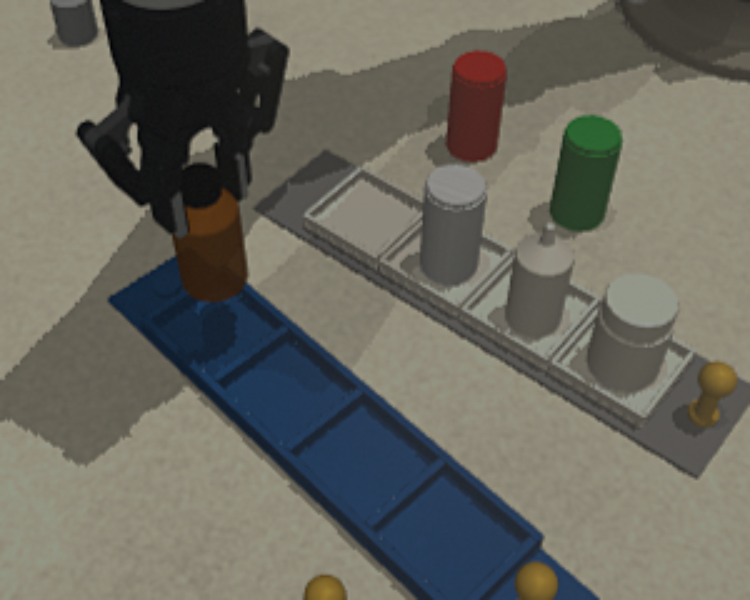

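The bottle at crop (210,240) is held upright above the far well, at the end with the disc. I'll lower it in.

```bash
python3 -m jog '[[0,0.4,1.5,0],[0,0.4,3,0],[0,0.4,4.2,0],[0,0.4,5,0],[0,0.4,5.4,0],[0,0.4,5.6,0],[0,0.4,5.6,0],[0,0.4,5.6,0]]'
python3 go.py [624,-46.5,35]
```

```text
t: 5.37
eef_pos: [0.626, -0.0465, 0.0371]
tool_rot: [0.0, 0.716, 0.698, 0.0]
contact_force: [0.0, 0.1, -2.0]
gripper_width: 0.471
grasp_force: 38.1
t 5.37 at [626.  -46.5  37.1] tilt 0.06 spin 0.001 F [ 0.   0.1 -2. ]
[624,-46.5,35] [-0.   -0.2   0.21]
```

```bash
python3 -m jog '[[0,0,0.1,0],[0,0,0.2,0],[0,0,0.3,0],[0,0,0.3,0],[0,0,0.3,0]]'; python3 go.py
```

```text
t: 5.78
eef_pos: [0.6265, -0.0464, 0.036]
tool_rot: [0.001, 0.716, 0.698, 0.001]
contact_force: [-5.6, -0.2, 12.9]
gripper_width: 0.476
grasp_force: 42.6
t 5.78 at [626.5 -46.4  36. ] tilt 0.11 spin 0.001 F [-5.6 -0.2 12.9]
```

```bash
python3 -m jog '[[0,0,0,0],[0,0,0,0],[0,0,0,0],[0,0,0,0],[0,0,0,0],[0,0,0,0],[0,0,-3,0],[0,0,-6,0],[0,0,-9,0],[0,0,-10,0],[0,0,-10,0]]' -1; python3 go.py [461,27,130] [461,27,36]
```

```text
t: 6.7
eef_pos: [0.6278, -0.0464, 0.137]
tool_rot: [0.002, 0.716, 0.698, 0.002]
contact_force: [0.4, -0.0, 0.9]
gripper_width: 1.0
grasp_force: 0.0
t 6.7 at [627.8 -46.4 137. ] tilt 0.34 spin 0.001 F [ 0.4 -0.   0.9]
[461,27,130] [  6.92 -16.87   0.6 ]
[461,27,36] [  6.92 -16.92  10.  ]
```

```bash
python3 -m jog '[[6.9,-16.9,0.3,0],[6.9,-16.9,0.3,0],[6.9,-16.9,0.3,0],[6.9,-16.9,0.3,0],[6.9,-16.9,0.3,0],[6.9,-16.9,0.3,0],[6.9,-16.9,0.3,0],[6.9,-16.9,0.3,0],[6.9,-16.9,0.3,0]]'; python3 go.py [460.5,27,36]
python3 - <<'E'
from h import *
snap('top','t1'); t=cv2.imread('pics/t1.png')[110:290,165:405]; cv2.imwrite('pics/t1c.png',cv2.resize(t,None,fx=3.3,fy=3.3,interpolation=cv2.INTER_CUBIC))
E
```

```text
t: 7.45
eef_pos: [0.4594, 0.0261, 0.1303]
tool_rot: [-0.0, 0.716, 0.698, 0.0]
contact_force: [-0.2, -0.4, -0.6]
gripper_width: 1.001
grasp_force: 0.0
t 7.45 at [459.4  26.1 130.3] tilt 0.03 spin -0.0 F [-0.2 -0.4 -0.6]
[460.5,27,36] [0.09 0.11 9.43]
```

View pics/t1c.png

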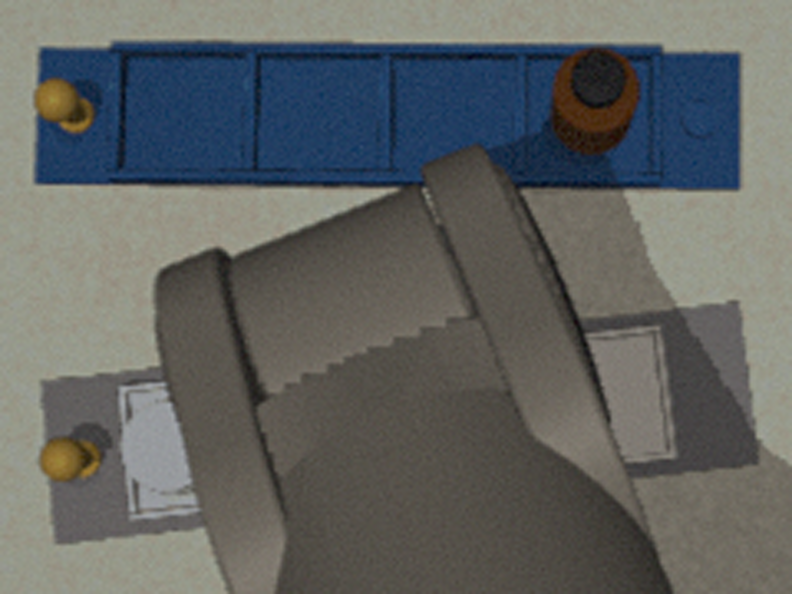

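The brown bottle stands in the far well, with its cap at crop (599,78). Next is the can.

```bash
python3 -c "
from h import *
print((atz(load('t1'),599/3.3+164.65,78/3.3+109.65,.101)*1000).round(1))"
python3 -m jog '[[0.1,0.1,3,0],[0.1,0.1,6,0],[0.1,0.1,8,0],[0.1,0.1,9.4,0],[0.1,0.1,9.4,0],[0.1,0.1,9.4,0]]'; python3 go.py
python3 -m jog '[[0,0,0,0],[0,0,0,0],[0,0,0,0],[0,0,0,0],[0,0,0,0],[0,0,0,0],[0,0,0,0],[0,0,0,0],[0,0,-1,0],[0,0,-3,0],[0,0,-5,0],[0,0,-6,0],[0,0,-6,0]]' 1 40
python3 go.py [626,28.5,93]
```

```text
[626.6 -48.7 101. ]
t: 8.0
eef_pos: [0.4594, 0.0275, 0.0361]
tool_rot: [-0.001, 0.716, 0.698, -0.0]
contact_force: [-0.2, -0.1, -0.2]
gripper_width: 1.002
grasp_force: 0.0
t 8.0 at [459.4  27.5  36.1] tilt 0.1 spin 0.001 F [-0.2 -0.1 -0.2]
t: 9.08
eef_pos: [0.4611, 0.0277, 0.0991]
tool_rot: [0.002, 0.716, 0.698, 0.002]
contact_force: [0.3, 0.3, -1.5]
gripper_width: 0.496
grasp_force: 41.4
t 9.08 at [461.1  27.7  99.1] tilt 0.27 spin 0.001 F [ 0.3  0.3 -1.5]
[626,28.5,93] [ 0.5  16.48  0.69]
```

```bash
python3 -m jog '[[0.1,3,0.4,0],[0.2,6,0.4,0],[0.3,9,0.4,0],[0.4,12,0.4,0],[0.5,15,0.4,0],[0.5,16.4,0.4,0],[0.5,16.4,0.4,0],[0.5,16.4,0.4,0],[0.5,16.4,2,0],[0.5,16.4,4,0],[0.5,16.4,5.5,0],[0.5,16.4,6.1,0],[0.5,16.4,6.1,0],[0.5,16.4,6.1,0]]'; python3 go.py [626,28.5,35]
```

```text
t: 10.25
eef_pos: [0.6219, 0.0286, 0.0357]
tool_rot: [-0.0, 0.716, 0.698, -0.001]
contact_force: [0.0, 0.2, -2.7]
gripper_width: 0.497
grasp_force: 42.1
t 10.25 at [621.9  28.6  35.7] tilt 0.07 spin 0.002 F [ 0.   0.2 -2.7]
[626,28.5,35] [0.   0.41 0.07]
```

```bash
python3 -m jog '[[0,0.3,0,0],[0,0.3,0.1,0],[0,0.3,0.2,0],[0,0.3,0.2,0],[0,0.3,0.2,0]]'; python3 go.py [626,28.5,35]
```

```text
t: 10.67
eef_pos: [0.6262, 0.0282, 0.0354]
tool_rot: [0.0, 0.716, 0.698, -0.0]
contact_force: [-4.7, -1.8, 14.0]
gripper_width: 0.496
grasp_force: 43.7
t 10.67 at [626.2  28.2  35.4] tilt 0.05 spin 0.001 F [-4.7 -1.8 14. ]
[626,28.5,35] [ 0.02 -0.02  0.04]
```

Floor contact; release and move over the dropper.

```bash
python3 -m jog '[[0,0,0,0],[0,0,0,0],[0,0,0,0],[0,0,0,0],[0,0,0,0],[0,0,0,0],[0,0,-3,0],[0,0,-6,0],[0,0,-9,0],[0,0,-10,0],[0,0,-10,0]]' -1; python3 go.py [457,102.3,130]
```

```text
t: 11.58
eef_pos: [0.6286, 0.0289, 0.137]
tool_rot: [0.002, 0.716, 0.698, 0.002]
contact_force: [0.0, 0.4, 0.2]
gripper_width: 0.997
grasp_force: 0.0
t 11.58 at [628.6  28.9 137. ] tilt 0.34 spin 0.001 F [0.  0.4 0.2]
[457,102.3,130] [  6.91 -17.35   0.6 ]
```

```bash
python3 -m jog '[[6.9,-17.3,0.3,0],[6.9,-17.3,0.3,0],[6.9,-17.3,0.3,0],[6.9,-17.3,0.3,0],[6.9,-17.3,0.3,0],[6.9,-17.3,0.3,0],[6.9,-17.3,0.3,0],[6.9,-17.3,0.3,0],[6.9,-17.3,0.3,0]]'; python3 go.py [456.5,102.3,36]
```

```text
t: 12.33
eef_pos: [0.4562, 0.1011, 0.1303]
tool_rot: [-0.0, 0.716, 0.698, 0.0]
contact_force: [0.5, -0.5, 0.1]
gripper_width: 0.999
grasp_force: 0.0
t 12.33 at [456.2 101.1 130.3] tilt 0.02 spin -0.001 F [ 0.5 -0.5  0.1]
[456.5,102.3,36] [0.12 0.03 9.43]
```

```bash
python3 -m jog '[[0.1,0,3,0],[0.1,0,6,0],[0.1,0,8,0],[0.1,0,9.5,0],[0.1,0,9.5,0],[0.1,0,9.5,0]]'; python3 go.py
python3 -m jog '[[0,0,0,0],[0,0,0,0],[0,0,0,0],[0,0,0,0],[0,0,0,0],[0,0,0,0],[0,0,0,0],[0,0,0,0],[0,0,-1,0],[0,0,-3,0],[0,0,-5,0],[0,0,-6,0],[0,0,-6,0]]' 1 40
python3 go.py [628.3,103.5,93]
```

```text
t: 12.83
eef_pos: [0.4553, 0.1024, 0.035]
tool_rot: [-0.001, 0.716, 0.698, -0.001]
contact_force: [-1.0, 0.0, -0.3]
gripper_width: 0.999
grasp_force: 0.0
t 12.83 at [455.3 102.4  35. ] tilt 0.11 spin 0.0 F [-1.   0.  -0.3]
t: 13.92
eef_pos: [0.457, 0.1031, 0.0982]
tool_rot: [0.001, 0.716, 0.698, 0.002]
contact_force: [0.4, -0.5, -1.7]
gripper_width: 0.43
grasp_force: 40.3
t 13.92 at [457.  103.1  98.2] tilt 0.27 spin 0.001 F [ 0.4 -0.5 -1.7]
[628.3,103.5,93] [ 0.47 17.12  0.6 ]
```

```bash
python3 -m jog '[[0.1,3,0.4,0],[0.2,6,0.4,0],[0.3,9,0.4,0],[0.4,12,0.4,0],[0.4,15,0.4,0],[0.4,17.2,0.4,0],[0.4,17.2,0.4,0],[0.4,17.2,0.4,0],[0.4,17.2,2,0],[0.4,17.2,4,0],[0.4,17.2,5.5,0],[0.4,17.2,6.1,0],[0.4,17.2,6.1,0],[0.4,17.2,6.1,0]]'; python3 go.py [628.3,103.5,34]
```

```text
t: 15.08
eef_pos: [0.6259, 0.1027, 0.0346]
tool_rot: [-0.0, 0.716, 0.699, -0.0]
contact_force: [0.2, -0.2, -2.1]
gripper_width: 0.432
grasp_force: 42.9
t 15.08 at [625.9 102.7  34.6] tilt 0.06 spin 0.002 F [ 0.2 -0.2 -2.1]
[628.3,103.5,34] [0.09 0.24 0.06]
```

```bash
python3 -m jog '[[0.1,0,0,0],[0.1,0,0.1,0],[0.1,0,0.2,0],[0.1,0,0.2,0],[0.1,0,0.2,0]]'; python3 go.py [628.3,103.5,34]
```

```text
t: 15.5
eef_pos: [0.6266, 0.1031, 0.0345]
tool_rot: [0.0, 0.716, 0.698, -0.001]
contact_force: [-6.6, -3.0, 15.6]
gripper_width: 0.427
grasp_force: 44.9
t 15.5 at [626.6 103.1  34.5] tilt 0.09 spin 0.001 F [-6.6 -3.  15.6]
[628.3,103.5,34] [0.05 0.17 0.05]
```

```bash
python3 -m jog '[[0,0,0,0],[0,0,0,0],[0,0,0,0],[0,0,0,0],[0,0,0,0],[0,0,0,0],[0,0,-3,0],[0,0,-6,0],[0,0,-9,0],[0,0,-10,0],[0,0,-10,0]]' -1; python3 go.py [446,173.5,130]
```

```text
t: 16.42
eef_pos: [0.6295, 0.1042, 0.136]
tool_rot: [0.002, 0.716, 0.698, 0.002]
contact_force: [0.0, 1.0, 0.5]
gripper_width: 1.001
grasp_force: 0.0
t 16.42 at [629.5 104.2 136. ] tilt 0.34 spin 0.001 F [0.  1.  0.5]
[446,173.5,130] [  6.47 -18.52   0.51]
```

```bash
python3 -m jog '[[6.5,-18.5,0.3,0],[6.5,-18.5,0.3,0],[6.5,-18.5,0.3,0],[6.5,-18.5,0.3,0],[6.5,-18.5,0.3,0],[6.5,-18.5,0.3,0],[6.5,-18.5,0.3,0],[6.5,-18.5,0.3,0],[6.5,-18.5,0.3,0]]'; python3 go.py [446,173.5,30]
python3 - <<'E'
from h import *
snap('wrist','w2')
E
```

```text
t: 17.17
eef_pos: [0.445, 0.1723, 0.1292]
tool_rot: [-0.0, 0.717, 0.698, -0.0]
contact_force: [0.1, 0.4, -0.1]
gripper_width: 1.003
grasp_force: 0.0
t 17.17 at [445.  172.3 129.2] tilt 0.02 spin -0.001 F [ 0.1  0.4 -0.1]
[446,173.5,30] [0.12 0.1  9.92]
```

View pics/w2.png

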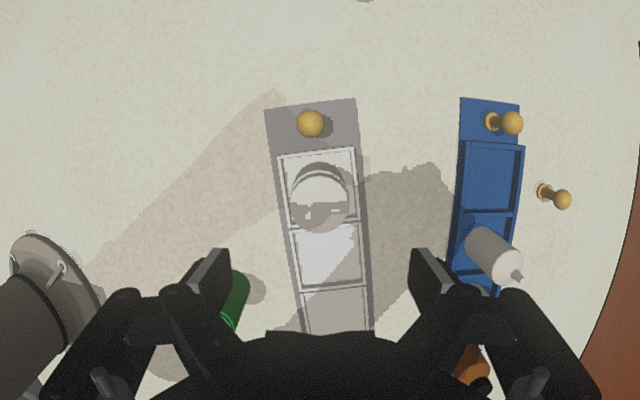

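The jar at (319,200) is centred between the fingers, and the dropper stands in its well at (492,255). I'll descend and grip.

```bash
python3 -m jog '[[0.1,0.1,3,0],[0.1,0.1,6,0],[0.1,0.1,8,0],[0.1,0.1,9.8,0],[0.1,0.1,9.8,0],[0.1,0.1,9.8,0]]'; python3 go.py
python3 -m jog '[[0,0,0,0],[0,0,0,0],[0,0,0,0],[0,0,0,0],[0,0,0,0],[0,0,0,0],[0,0,0,0],[0,0,0,0],[0,0,-1,0],[0,0,-3,0],[0,0,-5,0],[0,0,-6,0],[0,0,-6,0]]' 1 40
python3 go.py [630.3,178.5,87]
```

```text
t: 17.72
eef_pos: [0.4449, 0.1736, 0.031]
tool_rot: [-0.001, 0.716, 0.698, -0.001]
contact_force: [0.4, 0.1, 1.0]
gripper_width: 0.994
grasp_force: 0.0
t 17.72 at [444.9 173.6  31. ] tilt 0.13 spin 0.0 F [0.4 0.1 1. ]
t: 18.8
eef_pos: [0.4467, 0.1747, 0.0943]
tool_rot: [0.001, 0.716, 0.698, 0.002]
contact_force: [-0.5, 0.0, -1.6]
gripper_width: 0.526
grasp_force: 41.3
t 18.8 at [446.7 174.7  94.3] tilt 0.28 spin 0.001 F [-0.5  0.  -1.6]
[630.3,178.5,87] [ 0.84 18.34  0.82]
```

```bash
python3 -m jog '[[0.1,3,0.2,0],[0.2,6,0.2,0],[0.4,9,0.2,0],[0.6,12,0.2,0],[0.8,15,0.2,0],[0.8,18.4,0.2,0],[0.8,18.4,0.2,0],[0.8,18.4,0.2,0],[0.8,18.4,2,0],[0.8,18.4,4,0],[0.8,18.4,5.5,0],[0.8,18.4,6.1,0],[0.8,18.4,6.1,0],[0.8,18.4,6.1,0]]'; python3 go.py [630.3,178.5,30]
```

```text
t: 19.97
eef_pos: [0.6281, 0.1777, 0.0306]
tool_rot: [-0.0, 0.716, 0.699, -0.0]
contact_force: [0.7, 0.3, -1.1]
gripper_width: 0.525
grasp_force: 42.8
t 19.97 at [628.1 177.7  30.6] tilt 0.05 spin 0.002 F [ 0.7  0.3 -1.1]
[630.3,178.5,30] [0.08 0.22 0.06]
```

```bash
python3 -m jog '[[0.1,0,0,0],[0.1,0,0.1,0],[0.1,0,0.2,0],[0.1,0,0.2,0],[0.1,0,0.2,0]]'; python3 go.py
```

```text
t: 20.38
eef_pos: [0.6289, 0.1785, 0.0303]
tool_rot: [0.0, 0.716, 0.698, -0.0]
contact_force: [-4.9, -1.3, 11.9]
gripper_width: 0.523
grasp_force: 44.0
t 20.38 at [628.9 178.5  30.3] tilt 0.03 spin 0.001 F [-4.9 -1.3 11.9]
```

Release, rise and back off towards the base so the top camera sees the rack.

```bash
python3 -m jog '[[0,0,0,0],[0,0,0,0],[0,0,0,0],[0,0,0,0],[0,0,0,0],[0,0,0,0],[0,0,-3,0],[0,0,-6,0],[0,0,-9,0],[0,0,-12,0],[0,0,-12,0],[0,-16,-12,0],[0,-16,-12,0],[0,-16,-12,0],[0,-16,-12,0],[0,-16,-12,0],[0,-16,-12,0]]' -1; python3 go.py
python3 - <<'E'
from h import *
for n in('top','scene'): snap(n,n+'9')
a=cv2.imread('pics/top9.png')[100:270,165:405]; b=cv2.imread('pics/scene9.png')[140:380,200:440]
cv2.imwrite('pics/fin.png',cv2.resize(np.hstack([cv2.resize(a,(339,240)),b]),(796,330)))
cv2.imwrite('pics/t9c.png',cv2.resize(cv2.imread('pics/top9.png')[110:290,165:405],None,fx=3.3,fy=3.3,interpolation=cv2.INTER_CUBIC))
E
```

```text
t: 21.8
eef_pos: [0.4678, 0.1823, 0.1489]
tool_rot: [0.001, 0.715, 0.699, -0.0]
contact_force: [0.7, 0.0, 0.2]
gripper_width: 1.0
grasp_force: 0.0
t 21.8 at [467.8 182.3 148.9] tilt 0.07 spin 0.003 F [0.7 0.  0.2]
```

View pics/t9c.png

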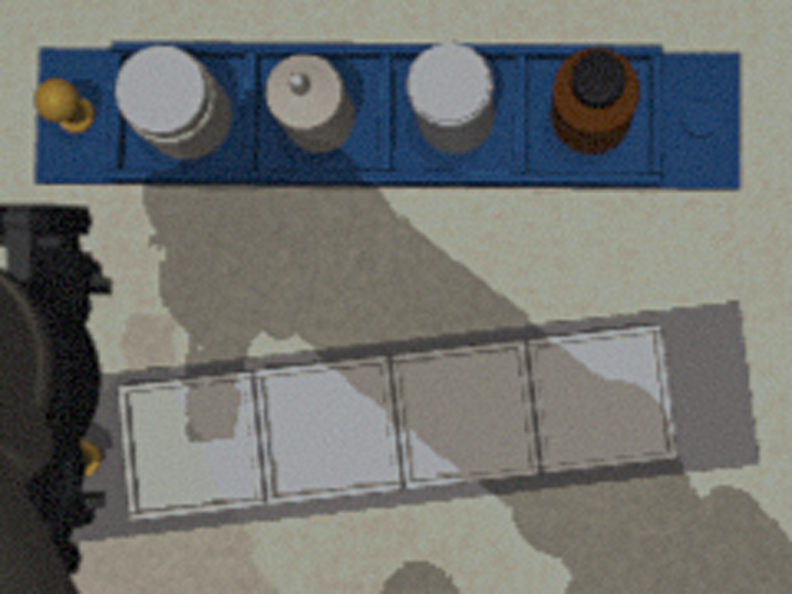

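View pics/scene9.png

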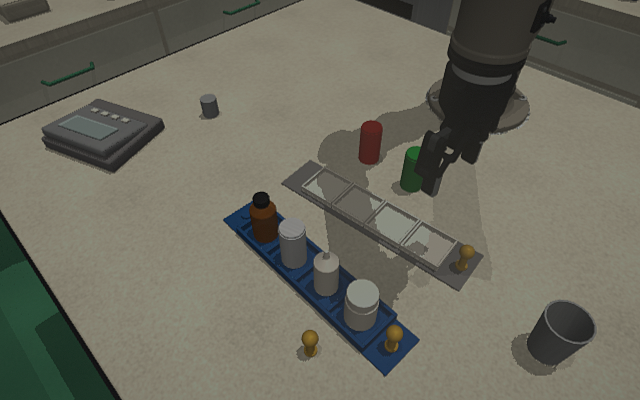

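All four stand upright in the rack. From the post they are jar (162,88), dropper (299,83), can (450,85) and brown bottle (598,80) in the top crop. I'll check those positions, then hand in.

```bash
python3 - <<'E'
from h import *
c=load('top9'); post=np.array([632,241]); ok=True; e=np.array([.0264,.9997])
for n,u,v,z,d in(('jar',162,88,.076,62.5),('drop',299,83,.101,137.5),('can',450,85,.090,212.5),('neck',598,80,.101,287.5)):
    p=atz(c,u/3.3+164.65,v/3.3+109.65,z)*1000; q=p[:2]-[627.3,66]; D=np.hypot(*(p[:2]-post)); off=q[0]*e[1]-q[1]*e[0]
    print(n,p.round(1),'dist',D.round(1),'want',d,'off row',off.round(1)); ok&=abs(D-d)<12 and abs(off)<12
if ok: print(bot.hand_in())
E
```

```text
jar [631.1 176.6  76. ] dist 64.4 want 62.5 off row 0.9
drop [626.7 102.1 101. ] dist 139.0 want 137.5 off row -1.5
can [626.9  26.6  90. ] dist 214.4 want 212.5 off row 0.6
neck [625.6 -48.2 101. ] dist 289.3 want 287.5 off row 1.3
the job is handed in; nothing more can be done
None
```

All four bottles stand upright in the blue rack in the order jar, dropper, can, narrow-neck from its post, each measured within 2 mm of its well centre, and the job is handed in; no verdict came back.

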